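# Seat a pad spacer in the caliper that has room and hold it down

## Task

Two brake calipers stand on the bench: take the aluminium pad spacer out of its wooden rest and slide it, blade first, into the one whose pads are far enough apart to take it; do not force it against the tight one. Push it down against the spring until its plate sits flush on top of the caliper, and finish still gripping it and pressing it firmly home, with a steady 10 N or more in all, so that I can put in the retaining pin; do not let go. Leave the wrench, bike light, seat post clamp and dish of bolts where they are.

Things in the scene. Friction and masses are not known exactly. Their poses are not given: they have to be found in the camera images.
- spacer_grip (a point): Grip point of the loose aluminium pad spacer (95 g, 78 mm high, upright, half-turn symmetric about z): middle of its top tab, which is 30 (x) x 16 (y) x 40 mm high; 16 mm below the tab's top, 24 mm above the plate under it. Grip across y. x along the blade, y across its thickness, z up.
- spacer_shoulder (a point): Centre of the underside of the spacer's plate (40 x 40 x 8 mm), 32 mm below spacer_grip, same axes; this face ends flush on the caliper's top. Below it hangs the blade, 30 (x) x 10 thick (y) x 30 mm high; its lowest 5 mm taper in y to a ridge.
- caliper_open_mouth (a point): Centre of the gap of the fixed caliper that takes the spacer, level with its top face, 60 mm above the bench. x along the gap, y across it, z up. Opening in the top face 40 (x) x 24 (y) mm; in it, from 4 mm below the top face down, two black rubber pads 36 mm long leave a gap of 14 mm.
- caliper_tight_mouth (a point): The same point on the other fixed caliper, alike in every way except that its pads leave a gap of only 5 mm: too tight for the spacer. Which caliper stands left or right changes.
- caliper_open: That caliper: aluminium, 60 (x) x 56 (y) mm, on a plywood foot 100 x 84 x 16 mm; origin under the foot's centre. In the gap, 18 mm below the top, is a sprung slide: it pushes up with 3 N at first touch, 6.6 N with the spacer home (12 mm lower), and lifts a released spacer. At home the plate meets the rigid top: force rises sharply; press harder than the spring.
- caliper_tight: The caliper with the 5 mm gap; origin under the centre of its foot on the bench.
- rest: Fixed wooden rest for the spacer, 60 x 58 x 36 mm, standing in the tray; origin at the centre of its underside. The spacer's plate lies on its top and the blade hangs in a slot 40 (x) x 18 (y) mm. The spacer lifts straight up out of it.
- tray: Fixed plywood tray 300 (x) x 240 (y) mm, rim 25 mm high, floor 5 mm; origin at the centre of its underside.
- wrench: Loose socket wrench with a black grip, 185 mm long, 34 mm high, lying in the tray along x; origin on the tray's floor near its middle. Leave alone.
- dish: Loose ceramic dish of steel bolts, 56 mm across, 22 mm high, in the tray; origin under its centre. Leave alone.
- light: Loose yellow bike light 50 x 32 x 26 mm, in the tray; origin under its centre. Leave alone.
- clamp: Loose aluminium seat post clamp, a ring 42 mm across, 14 mm high, in the tray; origin under its centre. Leave alone.
Things that resemble listed ones, but are neither listed nor needed, are in the scene too. Leave any purple look-alike of the part that bears spacer_grip alone. Leave any yellow look-alike of the caliper_open alone.

How it is judged (in metres and radians):
On the way, in this order (a step that is already met when the one before it is completed fails the run):
1. the spacer is lifted clear of its rest (z of spacer_shoulder in the frame of rest above 0.072 m and contact force between the fingers and spacer above 1 N), for 0.1 s.
2. the blade has entered the gap of the open caliper (x of spacer_shoulder in the frame of caliper_open_mouth between -0.008 and 0.008 m and y of spacer_shoulder in the frame of caliper_open_mouth between -0.005 and 0.005 m and angle between the x axis of spacer_grip and the x axis of caliper_open_mouth, either way round below 0.2 rad and z of spacer_shoulder in the frame of caliper_open_mouth between -0.003 and 0.02 m), for 0.1 s.
At the end, for the whole second after the job is handed in: Spacer in the wide gap (within 8 mm along, 5 mm across, 0.2 rad in yaw, 0.1 rad upright), plate within 2 mm of the caliper top, pressing on caliper and spring together with over 8 N, at rest, still in the fingers (grasp point within 30 mm of the grip point) (x of spacer_shoulder in the frame of caliper_open_mouth between -0.008 and 0.008 m and y of spacer_shoulder in the frame of caliper_open_mouth between -0.005 and 0.005 m and angle between the x axis of spacer_grip and the x axis of caliper_open_mouth, either way round below 0.2 rad and z of spacer_shoulder in the frame of caliper_open_mouth between -0.003 and 0.002 m and angle between spacer_grip's own z axis and vertical below 0.1 rad and contact force between spacer and caliper_open above 8 N and contact force between the fingers and spacer above 2 N and distance between the grasp point and spacer_grip below 0.03 m and linear speed of spacer below 0.01 m/s); the arm keeps its last pose, push and grip.
It fails at once if the spacer is forced against the tight caliper (more than 12 N) (contact force between spacer and caliper_tight above 12 N).
It fails at once if the socket wrench is moved by more than 30 mm (distance of wrench from where it was at the start of the episode above 0.03 m).
It fails at once if the dish of bolts is moved by more than 30 mm (distance of dish from where it was at the start of the episode above 0.03 m).
It fails at once if the bike light is moved by more than 30 mm (distance of light from where it was at the start of the episode above 0.03 m).
It fails at once if the seat post clamp is moved by more than 30 mm (distance of clamp from where it was at the start of the episode above 0.03 m).
It also fails if it takes over 38 s, if anything falls off the work surface, if the arm or the gripper's body presses on something with over 40 N, if the wrist force passes 120 N, or if a joint passes its speed limit or range.

## Robot

A 6-joint arm with a two-finger parallel gripper is mounted at the origin on the work surface. World frame = base frame: x ahead of the robot, y to its left, z up, the work surface at z = 0. Lengths are in mm, angles in degrees, forces in N, time in s.
With the tool pointing down it reaches from about 350 to 850 mm from the base axis. Payload 8.1 kg.
Tool frame: the origin (TCP) lies midway between the tips of the shut fingers; the grasp point (between the pads) lies 19 mm behind it; x points along the fingers, y is the direction in which the jaws open and shut, and the axes are right-handed (so a half turn about x gives the same grasp; the last joint's range is limited). The gripper opens to 85 mm and grips with 20 to 120 N. Pads are 22 mm wide; open, the fingers measure 114 mm over their backs; the gripper's body (76 mm by 85 mm) begins 54 mm behind the grasp point. The pads swing forward as they close: fully open they stand 13 mm farther back than shut.
Start: joints at [68.847, 7.471, 85.268, -0, 87.261, -4.893], TCP at [167.981, 576.01, 231.292] pointing down, gripper open.
Joint ranges: [-169.43, 169.43], [-51.17, 129.36], [1.28, 143.12], [-76.62, 256.62], [0, 156.53], [-152.29, 152.29]. Speed limits (degrees/s): [136.94, 136.94, 159.86, 180, 180, 180].

## Interface

Orientations are given as [roll, pitch, yaw] about the fixed x, y, z axes, in that order (R = Rz(yaw) Ry(pitch) Rx(roll)).
In Python, from bench import r gives the robot as it stands.
- The arm moves only by the tool move_arm, never from a script. Its argument "deltas" is a list of rows, each a list of 2 entries, a list of its own where there are three numbers: the shift along the tool's x, y, z in mm, then the turn about the tool's x in degrees. A call has 1 to 12 rows; each row is the pose to reach, as a shift and turn from the pose measured when the call began, along the tool's axes at that moment; what a row does not reach only later rows make up. A row lasts 1/8 s, in which the tool goes at most 62.5 mm and 10.7 degrees, less where a joint would pass 70% of its speed; a pose out of reach is approached as far as the arm can. A call with a gripper value outside its range is refused whole. "jaw" is the opening, from -1 (shut) to 1 (fully open), set as the call begins (left out, the last holds). The fingers move at their own pace and stop on an object; "squeeze" is the grip in N (left out, the last holds). Time passes only in rows, so rows that repeat a pose let the fingers close. It gives the time, the measured TCP pose, the force and the opening at its end, in the units of the state.
- r.sense(): the state, without advancing time (a new reading comes with each control period).
- r.snapshot(name): name is "scene" or "top" or "wrist"; returns (picture, depth): 420x560x3 uint8, red, green, blue; 420x560 float32, mm along the optical axis (not along the pixel's ray), 0 where there is no reading.
- r.get_calibration(name): a dict with "fovy" (degrees; the focal length in pixels is half the picture's height over the tangent of half this angle, whatever the lens; pixels are square), "cx", "cy" (the principal point, pixels), "position" and "attitude" of the camera in the world; the wrist camera has in their place "tool_from_camera" (4x4, takes a point from camera to tool coordinates, whose origin is the TCP and whose axes are the tool frame's). Camera axes: x right, y down, z forward; pixel columns grow to the right and rows downward; lengths in mm; the calibration is good to about 2 mm. A picture is of the moment at which its call begins: read the wrist's pose just before it. get_calibration takes no time and is no camera call.
- r.hand_in(): hands the job in, once; it reports no verdict.
The state is a dict: "time": time; "joint_pos": joint angles; "qd": joint speeds; "joint_efforts": joint torques, N m; "tool_pos": TCP position; "tcp_rot": TCP orientation; "ft_force": force on the tool from outside, world axes, zero at the start; "wrist_torque": the same for the moment, N m; "finger_gap": finger opening in mm.
Only numpy, scipy, OpenCV 4.12 (cv2) and the standard library are available. Lean on these libraries where they do the work, as an engineer would, in place of code of your own. Each camera call takes 0.05 s, during which the arm holds its last target. There are 200 camera calls.

## Working session

There is one attempt and no reset: what is moved stays moved. The work goes in short steps, Python scripts to look and compute and a tool call to move; the robot and the scene stay as the last step left them, time stands still between calls to the robot, and variables do not carry over. Pictures are saved under pics/ and viewed, about 8 in all and at most 12, crops included, and the job is handed in when it is done.

Besides the shell and the picture viewer there is one more tool, called after "Request:" in YAML: its name, and indented under it one key for each argument. move_arm: Moves the arm, as the interface text tells. Its arguments: {"type":"object","properties":{"deltas":{"type":"array","items":{"type":"array"}},"jaw":{"type":"number"},"squeeze":{"type":"number"}},"required":["deltas"]}

```bash
mkdir -p pics; cat > h.py <<'E'
import numpy as np, cv2
from scipy.spatial.transform import Rotation as R
from bench import r
def K(c): 
    f=210/np.tan(np.radians(c["fovy"])/2); return f,c["cx"],c["cy"]
def campose(name,st=None):
    c=r.get_calibration(name)
    if name=="wrist":
        T=np.array(c["tool_from_camera"]); Rt=R.from_euler('xyz',st["tcp_rot"],degrees=True).as_matrix()
        return c,Rt@T[:3,:3],Rt@T[:3,3]+np.array(st["tool_pos"])
    a=np.array(c["attitude"]); A=a if a.shape==(3,3) else R.from_euler('xyz',a,degrees=True).as_matrix()
    return c,A,np.array(c["position"])
def cloud(name,depth,st=None):
    c,A,p=campose(name,st); f,cx,cy=K(c)
    v,u=np.mgrid[:420,:560]; P=np.stack([(u-cx)/f*depth,(v-cy)/f*depth,depth],-1)@A.T+p
    P[depth<=0]=np.nan; return P
def onplane(name,uv,z,st=None):
    c,A,p=campose(name,st); f,cx,cy=K(c); uv=np.atleast_2d(uv).astype(float)
    d=np.c_[(uv[:,0]-cx)/f,(uv[:,1]-cy)/f,np.ones(len(uv))]@A.T
    return p+d*((z-p[2])/d[:,2])[:,None]
E
python3 - <<'E'
from h import *
st=r.sense();print(st)
for n in("scene","top","wrist"):
    print(n,r.get_calibration(n)); p,d=r.snapshot(n); cv2.imwrite(f"pics/{n}0.png",p[:,:,::-1]); np.save(f"pics/{n}0.npy",d)
E
```

```text
{'time': 0.0, 'joint_pos': array([ 6.88453788e+01,  7.51460235e+00,  8.53319668e+01, -2.20217029e-03,
        8.72613080e+01, -4.89336027e+00]), 'qd': array([-0.08090026,  0.05048573,  0.11463379,  0.12761611,  0.04065644,
       -0.00038927]), 'joint_efforts': array([ 9.15120690e-04, -5.69357371e+01, -5.00573552e+01, -2.15891455e-04,
        1.40571536e-02, -2.63373664e-05]), 'tool_pos': array([167.79960763, 575.46578804, 230.22395117]), 'tcp_rot': array([ -93.72534697,   89.89210039, -109.98650058]), 'ft_force': array([-0.46252643,  0.34832054, -0.14725598]), 'wrist_torque': array([ 0.01651801, -0.00976493,  0.04511687]), 'finger_gap': 85.19811060381562}
scene {'fovy': 57.73869576509356, 'cx': 276.9163351564671, 'cy': 216.8471053310168, 'position': array([ 889.96400514, -506.29099506,  622.372143  ]), 'attitude': array([-133.75422606,    0.70159723,   37.41972826])}
top {'fovy': 54.101613598611735, 'cx': 283.35134132740603, 'cy': 213.0975596043835, 'position': array([ 351.6765075 ,  -53.2420904 , 1019.13749224]), 'attitude': array([-168.14411224,   -0.28073559,  -89.62754661])}
wrist {'fovy': 66.40485845853297, 'cx': 283.6824078485547, 'cy': 214.2665786856984, 'tool_from_camera': array([[ 3.17384097e-04, -3.23886912e-01,  9.46095750e-01,
        -1.43738592e+02],
       [ 9.99999920e-01,  3.33856546e-04, -2.21174555e-04,
         5.91819698e-01],
       [-2.44224716e-04,  9.46095744e-01,  3.23886992e-01,
        -8.27036773e+01],
       [ 0.00000000e+00,  0.00000000e+00,  0.00000000e+00,
         1.00000000e+00]])}
```

View pics/top0.png

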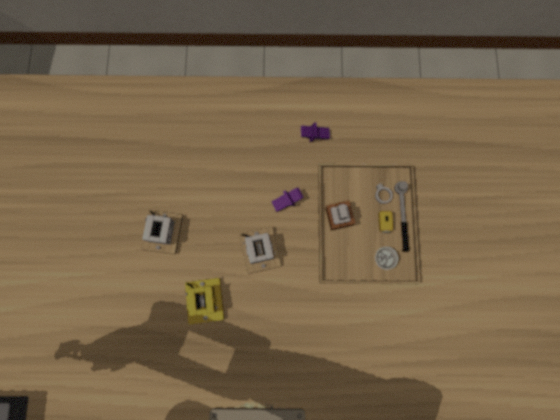

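View pics/scene0.png

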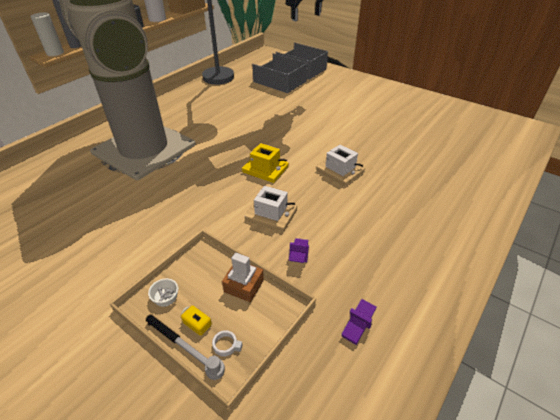

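Candidates for the spacer in top view: the aluminium one in the rest at (341,213), and purple look-alikes at (315,132) and (288,200), which I leave. For the caliper: grey at (158,230), grey at (259,248), and the yellow look-alike at (205,298), also left alone. I'm checking all of these in a close crop.

```bash
python3 - <<'E'
from h import *
im=cv2.imread("pics/top0.png"); d=np.load("pics/top0.npy"); P=cloud("top",d)
cs=[]
for n,(u,v) in dict(A=(158,232),B=(259,250),rest=(341,213)).items():
    c=im[v-25:v+25,u-25:u+25]; cs.append(cv2.resize(c,(260,260),interpolation=cv2.INTER_CUBIC))
    Q=P[v-25:v+25,u-25:u+25].reshape(-1,3); hsv=cv2.cvtColor(c,cv2.COLOR_BGR2HSV).reshape(-1,3)
    zs=(53,67) if n!="rest" else (40,120)
    m=(Q[:,2]>zs[0])&(Q[:,2]<zs[1])
    if n!="rest":
        # caliper top face outline
        q=Q[m]; print(n,m.sum(),q.mean(0),cv2.minAreaRect(q[:,:2].astype(np.float32)))
        f=(Q[:,2]>10)&(Q[:,2]<22); print(' foot',f.sum(),cv2.minAreaRect(Q[f|m][:,:2].astype(np.float32)))
        w=P[v-4:v+4,u-4:u+4,2]; print(np.round(w).astype(int))
    else:
        for a,b in((28,46),(44,58),(75,100)):
            k=(Q[:,2]>a)&(Q[:,2]<b); 
            if k.sum()>3: print(n,a,b,k.sum(),Q[k].mean(0),cv2.minAreaRect(Q[k][:,:2].astype(np.float32)))
cv2.imwrite("pics/crop0.png",cv2.convertScaleAbs(np.hstack(cs),alpha=1.3))
E
```

```text
A 557 [513.19242432 243.08216333  57.87469276] ((513.4769897460938, 243.92019653320312), (57.39152908325195, 60.22248077392578), 82.70532989501953)
 foot 628 ((513.4295654296875, 243.39613342285156), (84.22003173828125, 99.87342071533203), 82.3581771850586)
[[54 55 54 43 53 54 53 56]
 [56 55 55 44 54 56 54 54]
 [58 54 52 41 56 53 57 57]
 [54 57 46 44 53 53 54 59]
 [54 51 45 54 54 57 52 62]
 [56 53 46 54 53 53 55 59]
 [52 48 45 55 52 56 52 57]
 [55 47 42 53 57 54 55 58]]
B 500 [469.67205533   0.76001732  58.30389893] ((469.2513122558594, 3.6328392028808594), (59.89793395996094, 61.64845275878906), 13.191043853759766)
 foot 737 ((470.125, 0.63922119140625), (100.36285400390625, 84.16749572753906), 13.406946182250977)
[[56 13 41 41 42 43 14 57]
 [55 22 40 39 42 42 16 54]
 [54 38 14 40 42 42 17 56]
 [54 50 14 45 43 40 42 13]
 [55 55 16 40 41 39 43 15]
 [53 53 13 43 42 42 37 16]
 [56 56 29 37 41 41 42 12]
 [56 54 45 15 41 40 38 37]]
rest 28 46 345 [ 552.81905267 -194.01362482   39.82616224] ((552.6069946289062, -184.17764282226562), (60.275169372558594, 81.96454620361328), 13.330348014831543)
rest 44 58 162 [ 550.30458961 -191.55837058   48.40961658] ((558.3372192382812, -196.1394500732422), (48.865562438964844, 45.44989013671875), 12.041980743408203)
rest 75 100 103 [ 552.67794774 -193.55947157   86.73587773] ((553.4044189453125, -194.0018768310547), (30.307405471801758, 15.84921646118164), 12.815690040588379)
```

View pics/crop0.png

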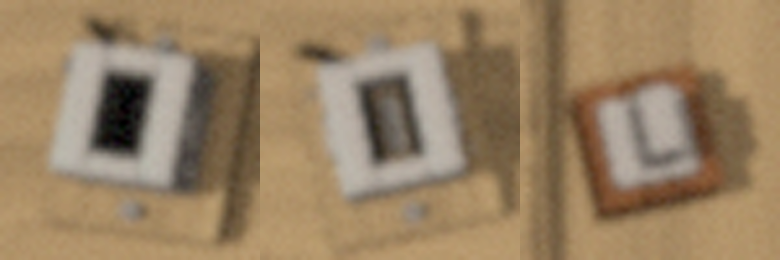

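Crop: the left caliper A (158,232) is all black between its pads, and its gap reads about pad height, so it is the tight one. B (259,250) has a wide gap with the slide visible at z≈42, so it is the open one. The spacer sits in the rest at (341,213). Sizes match: tab 30x16, feet 100x84.

```bash
cat >> h.py <<'E'
def plan(pos,yawx):
    "pos TCP target; yawx = yaw of part x axis; jaw axis = yawx+90"
    s=r.sense(); Rt=R.from_euler('xyz',s["tcp_rot"],degrees=True).as_matrix()
    sh=Rt.T@(np.array(pos)-s["tool_pos"]); y=Rt[:,1]; cur=np.degrees(np.arctan2(y[1],y[0]))
    turn=[(-(yawx+90-cur)+180)%360-180, (-(yawx-90-cur)+180)%360-180]  # tool x is down
    print("axes x,y,z:",Rt.T.round(3).tolist(),"yaw jaw",round(cur,2),"tcp",s["tool_pos"].round(1),"F",s["ft_force"].round(1),"gap",round(s["finger_gap"],1),"t",s["time"])
    print("shift",sh.round(1),"turn options",np.round(turn,1),"q",s["joint_pos"].round(1))
E
python3 -c "
from h import *
plan([553.4-30,-194+0,200],12.8)"
```

```text
axes x,y,z: [[-0.001, -0.001, -1.0], [0.28, 0.96, -0.001], [0.96, -0.28, -0.0]] yaw jaw 73.74 tcp [167.8 575.6 230.5] F [ 0.2 -0.8  0. ] gap 85.0 t 0.15
shift [  31.3 -639.2  556.9] turn options [-29.1 150.9] q [68.8  7.5 85.3 -0.  87.3 -4.9]
```

Request:
move_arm:
  deltas:
    - [[31, -55, 50], -5]
    - [[31, -110, 100], -10]
    - [[31, -150, 140], -15]
    - [[31, -190, 180], -20]
    - [[31, -235, 220], -25]
    - [[31, -280, 260], -29]
    - [[31, -320, 300], -29]
    - [[31, -360, 340], -29]
    - [[31, -405, 380], -29]
    - [[31, -450, 420], -29]
    - [[31, -490, 455], -29]
    - [[31, -535, 495], -29]
  jaw: 1

```text
time: 1.65
tool_pos: [493.6, -78.3, 200.1]
tcp_rot: [-120.5, 89.9, -107.7]
ft_force: [1.3, 1.1, 0.2]
finger_gap: 85.6
```

```bash
python3 -c "
from h import *
plan([553.4,-194,200],12.8)"
```

```text
axes x,y,z: [[-0.0, -0.001, -1.0], [-0.221, 0.975, -0.001], [0.975, 0.221, -0.001]] yaw jaw 102.74 tcp [493.6 -78.3 200.1] F [1.3 1.1 0.2] gap 85.6 t 1.65
shift [   0.2 -126.    32.8] turn options [-1.000e-01  1.799e+02] q [-1.480e+01 -7.300e+00  1.033e+02 -1.000e-01  8.400e+01 -1.176e+02]
```

Request:
move_arm:
  deltas:
    - [[0, -50, 13], 0]
    - [[0, -100, 26], 0]
    - [[0, -126, 33], 0]
    - [[0, -126, 33], 0]
    - [[0, -126, 33], 0]

```text
time: 2.28
tool_pos: [553.1, -193.3, 199.7]
tcp_rot: [178.3, 89.9, -168.9]
ft_force: [0.9, 0.8, -0.2]
finger_gap: 85.7
```

```bash
python3 - <<'E'
from h import *
s=r.sense(); p,d=r.snapshot("wrist"); cv2.imwrite("pics/w1.png",p[:,:,::-1]); np.save("pics/w1.npy",d)
Q=cloud("wrist",d,s); Q=Q.reshape(-1,3)
near=np.hypot(Q[:,0]-553,Q[:,1]+194)<45
for a,b in((84,94),(45,53),(38,44)):
    k=near&(Q[:,2]>a)&(Q[:,2]<b); print(a,b,k.sum(),np.median(Q[k],0) if k.any() else '',cv2.minAreaRect(Q[k][:,:2].astype(np.float32)) if k.any() else '')
plan([553.4,-194,56],12.8)
E
```

```text
84 94 683 [ 555.89483797 -194.70492334   90.0615061 ] ((556.8929443359375, -194.31234741210938), (30.331031799316406, 15.910714149475098), 12.263538360595703)
45 53 1088 [ 552.61410161 -197.11256003   50.16247953] ((557.1021728515625, -194.3057403564453), (40.185298919677734, 39.86707305908203), 12.096145629882812)
38 44 1625 [ 551.56509136 -203.99322787   42.16646544] ((559.3181762695312, -195.67678833007812), (60.44412612915039, 57.92438888549805), 13.179031372070312)
axes x,y,z: [[-0.001, -0.001, -1.0], [-0.221, 0.975, -0.0], [0.975, 0.221, -0.001]] yaw jaw 102.77 tcp [ 553.2 -193.   199.9] F [-0.2  0.8 -0.1] gap 85.2 t 2.325
shift [143.9  -0.9   0.2] turn options [ -0. 180.] q [-2.42e+01  6.30e+00  8.99e+01 -1.00e-01  8.39e+01 -1.27e+02]
```

View pics/w1.png

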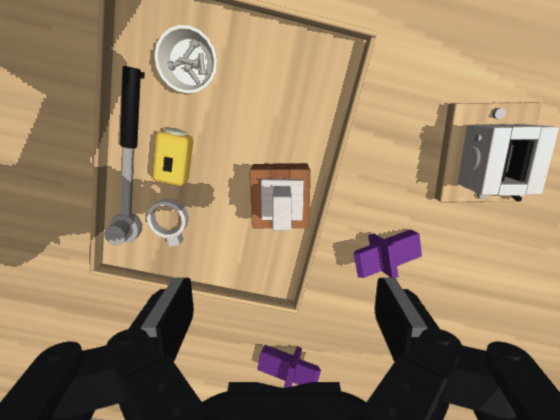

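The wrist view shows the aluminium tab at (283,205) on the rest, between the finger lines; the purple ones are at (388,252) and (290,365). The sizes agree. I descend to TCP z≈55 and then close.

Request:
move_arm:
  deltas:
    - [[30, -2, 3], 0]
    - [[60, -2, 3], 0]
    - [[90, -2, 3], 0]
    - [[115, -2, 3], 0]
    - [[135, -2, 3], 0]
    - [[145, -2, 3], 0]
    - [[145, -2, 3], 0]

```text
time: 3.2
tool_pos: [556.1, -194.0, 54.6]
tcp_rot: [170.7, 89.9, -176.5]
ft_force: [-0.3, 0.5, -0.4]
finger_gap: 85.3
```

Request:
move_arm:
  deltas:
    - [[0, 0, 0], 0]
    - [[0, 0, 0], 0]
    - [[0, 0, 0], 0]
    - [[0, 0, 0], 0]
    - [[0, 0, 0], 0]
    - [[0, 0, 0], 0]
    - [[0, 0, 0], 0]
    - [[0, 0, 0], 0]
  jaw: -1
  squeeze: 60

```text
time: 4.2
tool_pos: [556.4, -194.2, 55.0]
tcp_rot: [-170.1, 89.9, -157.3]
ft_force: [-1.1, -0.2, 5.2]
finger_gap: 15.1
```

Request:
move_arm:
  deltas:
    - [[-10, 0, 0], 0]
    - [[-30, 0, 0], 0]
    - [[-55, 0, 0], 0]
    - [[-85, 0, 0], 0]
    - [[-115, 0, 0], 0]
    - [[-115, 0, 0], 0]
    - [[-115, 0, 0], 0]

```text
time: 5.08
tool_pos: [556.3, -194.0, 169.9]
tcp_rot: [-177.4, 89.9, -164.6]
ft_force: [-0.4, 0.1, -1.2]
finger_gap: 15.0
```

```bash
python3 -c "
from h import *
plan([470.1,0.6,170],13.4)"
```

```text
axes x,y,z: [[-0.001, -0.0, -1.0], [-0.221, 0.975, -0.0], [0.975, 0.221, -0.001]] yaw jaw 102.79 tcp [ 556.3 -194.   169.9] F [-0.4  0.1 -1.2] gap 15.0 t 5.075
shift [-1.000e-01  2.088e+02 -4.100e+01] turn options [ -0.6 179.4] q [ -24.2    7.9   91.3   -0.    80.9 -127. ]
```

Request:
move_arm:
  deltas:
    - [[0, 45, -20], 0]
    - [[0, 95, -40], 0]
    - [[0, 145, -60], 0]
    - [[0, 190, -80], 0]
    - [[0, 209, -91], -0.6]
    - [[0, 209, -91], -0.6]
    - [[0, 209, -91], -0.6]
    - [[0, 209, -91], -0.6]

```text
time: 6.08
tool_pos: [421.6, -11.0, 169.6]
tcp_rot: [179.2, 89.9, -167.5]
ft_force: [-0.6, 0.4, -1.8]
finger_gap: 15.1
```

```bash
python3 - <<'E'
from h import *
s=r.sense(); p,d=r.snapshot("wrist"); cv2.imwrite("pics/w2.png",p[:,:,::-1])
P=cloud("wrist",d,s); Q=P.reshape(-1,3); Q=Q[~np.isnan(Q[:,0])]
near=np.hypot(Q[:,0]-472,Q[:,1])<75
for a,b in((56,64),(13,19)):
    k=near&(Q[:,2]>a)&(Q[:,2]<b); print(a,b,k.sum(),np.median(Q[k],0),cv2.minAreaRect(Q[k][:,:2].astype(np.float32)))
# opening: hole in the top-face mask
m=((P[:,:,2]>56)&(P[:,:,2]<64)&(np.hypot(P[:,:,0]-472,P[:,:,1])<60)).astype(np.uint8)*255
c,h=cv2.findContours(m,cv2.RETR_CCOMP,cv2.CHAIN_APPROX_NONE)
for i,x in enumerate(c):
    if h[0][i][3]>=0 and cv2.contourArea(x)>200:
        print("hole px",cv2.boundingRect(x),cv2.minAreaRect(onplane("wrist",x.reshape(-1,2),60,s)[:,:2].astype(np.float32)))
plan([470.1,0.6,170],13.4)
# held tab/plate relative to tool
c_,A,pp=campose("wrist",s); 
k=(np.hypot(Q[:,0]-s["tool_pos"][0],Q[:,1]-s["tool_pos"][1])<40)&(Q[:,2]>110)&(Q[:,2]<175)
Rt=R.from_euler('xyz',s["tcp_rot"],degrees=True).as_matrix(); T=(Q[k]-s["tool_pos"])@Rt
for a in range(-10,45,6):
    t=T[(T[:,0]>=a)&(T[:,0]<a+6)]
    if len(t)>20: print("tool x",a,len(t),"y",np.percentile(t[:,1],[2,98]).round(1),"z",np.percentile(t[:,2],[2,98]).round(1))
E
```

```text
56 64 0 [nan nan nan] ((0.0, 0.0), (0.0, 0.0), 0.0)
13 19 2235 [437.52979019  -9.84812167  17.0684357 ] ((463.512939453125, -1.4444808959960938), (80.59716796875, 84.2920150756836), 12.969952583312988)
axes x,y,z: [[-0.002, -0.0, -1.0], [-0.23, 0.973, 0.0], [0.973, 0.23, -0.002]] yaw jaw 103.33 tcp [421.6 -11.  169.7] F [ 0.7 -0.8 -1.2] gap 15.6 t 6.125
shift [-0.3  0.1 49.8] turn options [-1.000e-01  1.799e+02] q [  -8.4  -19.2  116.6   -0.    82.7 -111.8]
tool x -10 49 y [-12.8  12.4] z [-14.6  -9.2]
tool x -4 170 y [-7.5  7.6] z [-14.6 -13.3]
tool x 2 1861 y [-19.4  19.3] z [-19.3  -0.6]
tool x 8 232 y [-18.9  18.6] z [-19.5 -18.6]
tool x 26 64 y [-4.9  4.8] z [-14.6 -13.6]
tool x 32 60 y [-4.5  4.4] z [-14.6 -13.6]
tool x 38 23 y [-4.3  2.5] z [-14.2 -13.5]
  return _methods._mean(a, axis=axis, dtype=dtype,
  ret = um.true_divide(
```

View pics/w2.png

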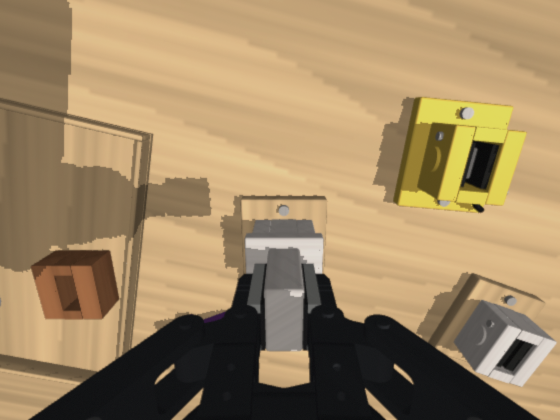

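The camera looks toward the base side, so the gripper hides the caliper (its edge shows at (285,240)). The held spacer is centred in the tool within about 0.5 mm. I move beyond the caliper for a clear look.

Request:
move_arm:
  deltas:
    - [[0, 0, 40], 0]
    - [[0, 0, 85], 0]
    - [[0, 0, 120], 0]
    - [[0, 0, 120], 0]
    - [[0, 0, 120], 0]
    - [[0, 0, 120], 0]

```text
time: 6.88
tool_pos: [537.7, 16.3, 169.5]
tcp_rot: [178.5, 89.9, -168.2]
ft_force: [-0.4, -0.0, -0.4]
finger_gap: 15.4
```

```bash
python3 - <<'E'
from h import *
s=r.sense(); p,d=r.snapshot("wrist"); cv2.imwrite("pics/w3.png",p[:,:,::-1])
P=cloud("wrist",d,s); Q=P.reshape(-1,3); Q=Q[~np.isnan(Q[:,0])]
near=np.hypot(Q[:,0]-472,Q[:,1])<75
for a,b in((57,64),(13,19)):
    k=near&(Q[:,2]>a)&(Q[:,2]<b); print(a,b,k.sum())
    if k.any(): print(np.median(Q[k],0),cv2.minAreaRect(Q[k][:,:2].astype(np.float32)))
m=((P[:,:,2]>56)&(P[:,:,2]<64)&(np.hypot(P[:,:,0]-472,P[:,:,1])<60)).astype(np.uint8)*255
c,h=cv2.findContours(m,cv2.RETR_CCOMP,cv2.CHAIN_APPROX_NONE)
for i,x in enumerate(c):
    if h[0][i][3]>=0 and cv2.contourArea(x)>200:
        print("hole px",cv2.boundingRect(x),cv2.minAreaRect(onplane("wrist",x.reshape(-1,2),60,s)[:,:2].astype(np.float32)))
plan([470.1,0.6,115],13.4)
E
```

```text
57 64 4682
[471.51433009   0.47730686  61.03277486] ((473.822998046875, 1.0437507629394531), (59.89165115356445, 56.12028503417969), 13.262324333190918)
13 19 4765
[455.24078815  -1.73490393  17.15152747] ((473.8966369628906, 1.063232421875), (99.36427307128906, 84.32830047607422), 13.280766487121582)
hole px (267, 100, 34, 55) ((473.5604248046875, 1.0657062530517578), (39.884605407714844, 24.597288131713867), 13.307560920715332)
axes x,y,z: [[-0.002, -0.0, -1.0], [-0.23, 0.973, -0.0], [0.973, 0.23, -0.002]] yaw jaw 103.3 tcp [537.8  16.3 169.7] F [ 0.4  0.1 -1.1] gap 15.5 t 6.925
shift [ 54.8   0.3 -69.4] turn options [-1.000e-01  1.799e+02] q [-3.70e+00  1.00e-01  9.94e+01 -0.00e+00  8.05e+01 -1.07e+02]
```

View pics/w3.png

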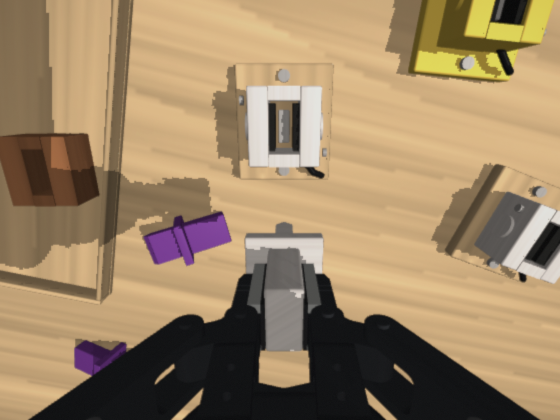

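The view shows the open gap at (284,127) with the slide visible. Its centre is (473.7, 1.1) at yaw 13.3°, and the face, foot and hole all agree. I go above it and measure again there.

Request:
move_arm:
  deltas:
    - [[10, 0, -35], 0]
    - [[25, 0, -62], 0]
    - [[40, 0, -66.4], 0]
    - [[45, 0, -66.4], 0]
    - [[45, 0, -66.4], 0]
    - [[45, 0, -66.4], 0]

```text
time: 7.68
tool_pos: [474.0, 1.1, 125.4]
tcp_rot: [-158.4, 89.9, -145.1]
ft_force: [0.9, -0.9, -0.2]
finger_gap: 15.6
```

```bash
python3 -c "
from h import *
plan([473.2,1.0,88],13.3)
plan([473.2,1.0,73],13.3)"
```

```text
axes x,y,z: [[-0.001, -0.001, -1.0], [-0.23, 0.973, -0.0], [0.973, 0.23, -0.001]] yaw jaw 103.3 tcp [474.    1.1 125.4] F [ 0.9 -0.9 -0.2] gap 15.6 t 7.675
shift [37.4  0.1 -0.8] turn options [   0. -180.] q [  -6.    -7.9  111.9   -0.    76.1 -109.3]
axes x,y,z: [[-0.001, -0.001, -1.0], [-0.23, 0.973, -0.0], [0.973, 0.23, -0.001]] yaw jaw 103.3 tcp [474.    1.1 125.4] F [ 0.9 -0.9 -0.2] gap 15.6 t 7.675
shift [52.4  0.1 -0.8] turn options [   0. -180.] q [  -6.    -7.9  111.9   -0.    76.1 -109.3]
```

Request:
move_arm:
  deltas:
    - [[6, 0, -0.6], 0]
    - [[12, 0, -0.6], 0]
    - [[17, 0, -0.6], 0]
    - [[22, 0, -0.6], 0]
    - [[26, 0, -0.6], 0]
    - [[30, 0, -0.6], 0]
    - [[33, 0, -0.6], 0]
    - [[36, 0, -0.6], 0]
    - [[37, 0, -0.6], 0]
    - [[37, 0, -0.6], 0]

```text
time: 8.93
tool_pos: [473.4, 1.0, 88.4]
tcp_rot: [-160.2, 89.9, -146.9]
ft_force: [0.7, -0.6, -0.7]
finger_gap: 15.2
```

Request:
move_arm:
  deltas:
    - [[0, 0, 0], 0]
    - [[3, 0, 0], 0]
    - [[5, 0, 0], 0]
    - [[7, 0, 0], 0]
    - [[9, 0, 0], 0]
    - [[11, 0, 0], 0]
    - [[13, 0, 0], 0]
    - [[13, 0, 0], 0]
    - [[13, 0, 0], 0]
  squeeze: 100

```text
time: 10.05
tool_pos: [473.7, 0.9, 75.7]
tcp_rot: [-111.9, 90.0, -98.6]
ft_force: [1.7, 0.1, 5.4]
finger_gap: 14.9
```

Request:
move_arm:
  deltas:
    - [[1, 0, 0], 0]
    - [[1.5, 0, 0], 0]
    - [[2, 0, 0], 0]
    - [[2.5, 0, 0], 0]
    - [[2.5, 0, 0], 0]
    - [[2.5, 0, 0], 0]

```text
time: 10.8
tool_pos: [473.9, 0.9, 74.0]
tcp_rot: [-91.8, 90.0, -78.5]
ft_force: [-2.5, 0.7, 11.8]
finger_gap: 14.7
```

Request:
move_arm:
  deltas:
    - [[1, 0, 0], 0]
    - [[1.5, 0, 0], 0]
    - [[2, 0, 0], 0]
    - [[2, 0, 0], 0]
    - [[2, 0, 0], 0]
    - [[2, 0, 0], 0]

```text
time: 11.55
tool_pos: [474.0, 0.9, 74.0]
tcp_rot: [-106.4, 90.0, -93.1]
ft_force: [-10.3, 0.7, 24.6]
finger_gap: 14.9
```

Rigid contact: z stays at 74.0 while the force rises from 11.8 to 24.6 N. The -10 N sideways in x should be eased slightly while keeping the push.

Request:
move_arm:
  deltas:
    - [[2, 0, -0.8], 0]
    - [[2, 0, -0.8], 0]
    - [[2, 0, -0.8], 0]
    - [[2, 0, -0.8], 0]
    - [[2, 0, -0.8], 0]
    - [[2, 0, -0.8], 0]

```text
time: 12.3
tool_pos: [474.0, 0.9, 74.0]
tcp_rot: [-34.2, 89.9, -20.9]
ft_force: [-7.0, 1.8, 22.0]
finger_gap: 14.4
```

```bash
python3 - <<'E'
from h import *
s=r.sense(); p,d=r.snapshot("wrist"); cv2.imwrite("pics/w4.png",p[:,:,::-1])
P=cloud("wrist",d,s); Q=P.reshape(-1,3); Q=Q[~np.isnan(Q[:,0])]
near=np.hypot(Q[:,0]-473.7,Q[:,1]-1)<42
for a,b in((56,64),(64.5,73)):
    k=near&(Q[:,2]>a)&(Q[:,2]<b); print(a,b,k.sum(),np.median(Q[k],0),cv2.minAreaRect(Q[k][:,:2].astype(np.float32)))
F=[]
for i in range(4): p2,_=r.snapshot("scene"); F.append(r.sense()["ft_force"].round(1))
print(F); plan([473.2,1,73],13.3)
cv2.imwrite("pics/s4.png",cv2.resize(p2[120:270,200:400,::-1],None,fx=4,fy=4,interpolation=cv2.INTER_CUBIC))
E
```

```text
56 64 3780 [452.3618813   -4.2123214   61.05053878] ((468.22540283203125, -0.07962417602539062), (50.333580017089844, 56.50888442993164), 12.723731994628906)
64.5 73 1996 [460.22664126  -2.76950343  69.04292652] ((464.8022766113281, -1.2557106018066406), (21.035634994506836, 40.146427154541016), 13.45329761505127)
[array([-4.9,  1.3, 20.7]), array([-6.1,  1.1, 22.2]), array([-6.2,  1.7, 22. ]), array([-6.8,  1.5, 20.4])]
axes x,y,z: [[0.001, -0.001, -1.0], [-0.23, 0.973, -0.001], [0.973, 0.23, 0.001]] yaw jaw 103.32 tcp [474.    0.9  74. ] F [-6.8  1.5 20.4] gap 14.7 t 12.55
shift [ 1.   0.3 -0.8] turn options [   0. -180.] q [  -6.1   -4.4  114.4   -0.    69.9 -109.4]
```

View pics/w4.png

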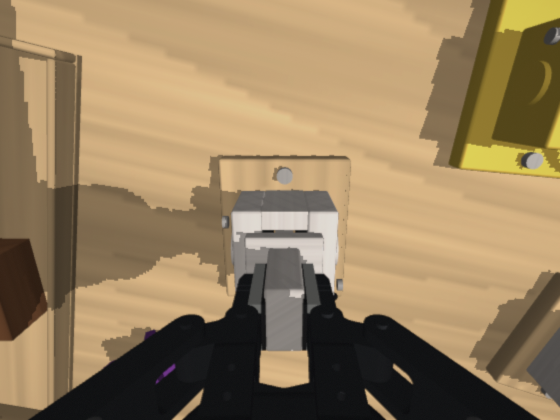

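View pics/s4.png

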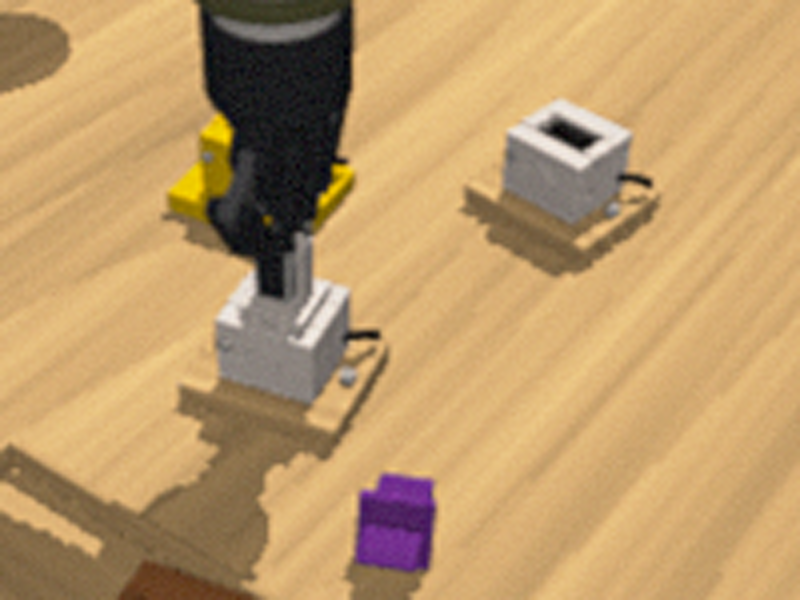

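The plate top is 8.0 mm above the caliper top (69.04 against 61.05), which is the plate's thickness, so it is flush. The push is steady at 20–22 N and the grip is holding. Both pictures show the spacer seated in the open caliper, with the tight one empty.

```bash
python3 -c "
from h import *
print(r.hand_in()); print(r.sense()['ft_force'])"
```

```text
the job is handed in; nothing more can be done
None
the job is handed in; nothing more can be done
```

The aluminium spacer is home in the open caliper, the grey one at about (474, 1) mm, and the gripper is still holding it and pressing down. I handed the job in at about 12.6 s; no verdict is reported.

- **Seating:** the last wrist depth reading puts the plate top 8.0 mm above the caliper's top face. That is exactly the plate's thickness, so it is flush.
- **Contact:** the height stayed at 74.0 mm while the push rose from 12 to 25 N, so the plate is against the rigid top and not only the spring.
- **Alignment:** position agrees with the mouth within about 1 mm, and yaw within about 0.2°.
- **Push and grip:** the vertical push held at 20–22 N over the last readings. The squeeze is set to 100 N on the 16 mm tab, where the fingers read about 14.5 mm.
- **Other objects:** the move paths stayed clear of the tight caliper, the look-alikes and the loose things in the tray. I did not measure their positions again at the end.

Two readings disagreed:
- **Sideways force:** about 6–7 N along x remained at the end. I reduced it from 10 N but did not clear it.
- **Camera offset:** the top camera read about 3 mm less in x than the wrist camera. I used the wrist camera's values.

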